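Tap jammed ferrite cores out of a component tube

ROBOT

A 6-joint arm with a two-finger parallel gripper is mounted at the origin on a cart in front of the work surface, level with it; the furniture and walls round the work are solid. World frame = base frame: x ahead of the robot, y to its left, z up, the work surface at z = 0. Lengths are in mm, angles in degrees, forces in N, time in s.
With the tool pointing down it reaches from about 350 to 850 mm from the base axis. Payload 8.1 kg.
Tool frame: the origin (TCP) lies at the very end of the fingers, on their centre line; the grasp point (between the pads) lies 19 mm behind it (pinch_z is the z of the grasp point in the tool frame, in mm); z points along the fingers, y is the direction in which the jaws open and shut (so a half turn about z gives the same grasp; the last joint's range is limited). The gripper opens to 85 mm and grips with 20 to 120 N. Pads are 22 mm wide; open, the fingers measure 114 mm over their backs; the gripper's body (76 mm by 85 mm) begins 54 mm behind the grasp point. The pads swing forward as they close: fully open they stand 13 mm farther back than shut.
Start: joints at [-68.434, 7.471, 85.268, -0, 87.261, -4.893], TCP at [267.356, -537.146, 231.292] pointing down, gripper open.
Joint ranges: [-169.43, 169.43], [-51.17, 129.36], [1.28, 143.12], [-76.62, 256.62], [0, 156.53], [-152.29, 152.29]. Speed limits (degrees/s): [136.94, 136.94, 159.86, 180, 180, 180].

INTERFACE

Orientations are given as [roll, pitch, yaw] about the fixed x, y, z axes, in that order (R = Rz(yaw) Ry(pitch) Rx(roll)).
In Python, from bench import * gives the robot as it stands.
- The arm moves only by the shell command python3 -m creep 'ROWS' [FORCE]. ROWS is a JSON object of lists of equal length, an entry for each row: "translation": the shift along the tool's x, y, z in mm, a list of three; "rotation": the turn, a rotation vector about the tool's x, y, z in rad, a list of three; "claw": the finger opening in mm, from 0 to 85.4. In form: {"translation": [[dx, dy, dz], ...], "rotation": [[ax, ay, az], ...], "claw": [claw, ...]}. A call has 1 to 10 rows; each row shifts and turns the commanded pose from where the row before left it, along the tool's axes as they then stand; what a row does not reach is not made up. A row lasts 1/10 s, in which the tool goes at most 50 mm and 8.59 degrees, less where a joint would pass 70% of its speed; a pose out of reach is approached as far as the arm can. A call is refused whole if a number of a shift passes 50 or a number of a turn 0.15, either way. A call with a gripper value outside its range is refused whole. The fingers move at their own pace and stop on an object; FORCE is the grip in N (left out, the last holds). Time passes only in rows, so rows that do not move let the fingers close. It gives the time, the measured TCP pose, the force and the opening at its end, in the units of the state.
- sense(): the state, without advancing time (a new reading comes with each control period).
- snapshot(name): name is "scene" or "side" or "wrist"; returns a dict with "frame" (420x560x3 uint8, red, green, blue), "intrinsics" (3x3 intrinsics, pixels), "dist" ([k1, k2, p1, p2, k3] as OpenCV has them; the pictures are not rectified), "extrinsics" (4x4, takes a point from camera to world coordinates). Camera axes: x right, y up, looking along -z (the intrinsics and any distortion apply to the point x, -y, -z); pixel columns grow to the right and rows downward; lengths in mm; the calibration is good to about 2 mm. A picture is of the moment at which its call begins. There is no depth.
- hand_in(): hands the job in, once; it reports no verdict.
The state is a dict: "time": time; "joint_pos": joint angles; "qd": joint speeds; "joint_efforts": joint torques, N m; "tool_pos": TCP position; "tcp_rot": TCP orientation; "ft_force": force on the tool from outside, world axes, zero at the start; "wrist_torque": the same for the moment, N m; "finger_gap": finger opening in mm.
Only numpy, scipy, OpenCV 4.12 (cv2) and the standard library are available. Lean on these libraries where they do the work, as an engineer would, in place of code of your own. Each camera call takes 0.05 s, during which the arm holds its last target.

TASK

A thick ferrite core has stuck in the rubber-lined neck of the clear tube that lies loose on the bench, and holds back the two thin cores behind it. Pick the tube up without letting it roll away, tip it mouth-down over the small open bin and rap its rim on the bin's edge until all three cores have dropped into the bin. Then lay the empty tube in the free berth of the aluminium tube rest, and leave the tube already lying there and the small things on the bench where they are.

Things in the scene. Friction and masses are not known exactly. Their poses are not given: they have to be found in the camera images.
- tube_mid (a point): Centre of the loose clear tube, on its axis half-way along, 15 mm above the bench at first. Tube 120 mm long, body diameter 30 mm, with a 14 mm threaded neck of diameter 26 mm at the mouth; 0.12 kg; a foam plug fills its bottom end; it rolls if pushed from one side. +x runs along the axis from the open mouth (x = -60 mm, towards the robot at first) to the closed bottom (x = +60 mm).
- tube_neck: The tube's neck and rim, part of the tube. Origin at the centre of the open mouth, +x along the axis into the tube. Rim 26 mm across outside, bore 22 mm. Rap it smartly on the bin's edge with the mouth tipped 40 to 45 degrees below level: the rim should meet the edge, moving along the tube's axis, at about 0.2 to 0.4 m/s and be backed off about 50 mm after each tap, so that freed cores can drop.
- collar (a point): Rubber lips inside the neck, on the axis 22 mm in from the mouth, x as the tube's. They hold the thick core with more than its weight and the others', so tipping alone does not free it. Each tap lets it slip 0.5 to 5 mm towards the mouth; it drops out after 2.5 to 5 mm of slip, when its rear end has passed the lips. The thin cores slide out freely behind it.
- core_fat: The jammed thick ferrite core, a dark grey round slug 18 mm in diameter, 22 mm long, 25 g. Origin at its centre, x along its axis. It starts in the tube's neck with its front end 3 to 4.5 mm inside the mouth.
- core_a: Thin ferrite core, dark grey, 10 mm in diameter, 22 mm long, 10 g, loose in the tube behind the thick one. Origin at its centre, x along its axis.
- core_b: The second thin ferrite core, just like core_a and behind it in the tube.
- bin: Small open plastic bin, fixed to the bench. Origin at the centre of its underside, x along its length, 110 mm; width in y 76 mm; walls 2 to 3 mm thick. The end wall at -x (facing the robot) is low: its top edge is at x = -54 mm, 27 mm above the bench. The side walls (centred at y = -36.5 and +36.5 mm) and the far end wall are 45 mm high. Floor 2 mm thick.
- berth (a point): Free berth of the fixed aluminium tube rest: where the centre of a tube lying in it comes to be, 43 mm above the bench. x along the berth, level; mouth either way. Two upright plates, 6 mm thick, at x = -40 and +40 mm have 90 degree V notches (28 mm wide, 14 mm deep, tops 36 mm above the bench); between the plates it is open for fingers down to a 5 mm base plate.
- tube_done: An identical tube, already empty, lying in the other berth of the rest, parallel to the free berth and 80 mm to its -y side. Origin at its centre on its axis, x from mouth to bottom. Leave it there.
- cap: Black ribbed screw cap, 34 mm in diameter, 14 mm high, lying on the bench. Origin at the centre of its underside. Leave it.
- loupe: Black eye loupe, 38 mm in diameter, 28 mm high, standing on the bench. Origin at the centre of its underside. Leave it.
- tweezers: Steel tweezers, 120 mm long, 10 mm wide and high, lying on the bench. Origin at the middle of the underside. Leave them.
There are look-alikes about, which are no part of the job. What is shaped like the part that bears tube_mid but brown is not meant.

How it is judged:
By the outcome, as a careful person would: the job done as asked, in the order asked, and still so for the second after the job is handed in, with the robot touching nothing.
It also fails if it takes over 54 s, if anything falls off the work surface, if the arm or the gripper's body presses on something with over 40 N, if the wrist force passes 120 N, or if a joint passes its speed limit or range.

## Working session

There is one attempt and no reset: what is moved stays moved. The work goes in short steps, Python scripts to look and compute and a shell command to move; the robot and the scene stay as the last step left them, time stands still between calls to the robot, and variables do not carry over. Pictures are saved under pics/ and viewed, and the job is handed in when it is done.

```bash
ls; mkdir -p pics
cat > h.py <<'E'
from bench import *
import numpy as np, cv2
def snap(n,f):
    s=snapshot(n); cv2.imwrite('pics/'+f,s['frame'][:,:,::-1]); np.savez('pics/'+f+'.npz',**{k:np.array(v) for k,v in s.items()}); return s
def ld(f): return dict(np.load('pics/'+f+'.npz'))
def ray(s,p):
    K=np.array(s['intrinsics'],float);d=np.array(s['dist'],float)
    u=cv2.undistortPoints(np.array([[p]],float),K,d)[0,0]
    T=np.array(s['extrinsics']);v=T[:3,:3]@np.array([u[0],-u[1],-1]);return T[:3,3],v
def onz(s,p,z):
    o,v=ray(s,p);return o+v*(z-o[2])/v[2]
def proj(s,P):
    T=np.linalg.inv(np.array(s['extrinsics']));P=np.atleast_2d(P);c=P@T[:3,:3].T+T[:3,3]
    c=c*[1,-1,-1];return cv2.projectPoints(c,np.zeros(3),np.zeros(3),np.array(s['intrinsics'],float),np.array(s['dist'],float))[0][:,0]
def tri(s1,p1,s2,p2):
    o1,v1=ray(s1,p1);o2,v2=ray(s2,p2)
    t=np.linalg.lstsq(np.c_[v1,-v2],o2-o1,rcond=None)[0];a=o1+v1*t[0];b=o2+v2*t[1];return (a+b)/2,np.linalg.norm(a-b)
E
python3 - <<'E'
from h import *
print(sense())
for n in ('scene','side','wrist'):
    s=snap(n,n+'0.png');print(n,np.round(s['extrinsics'],2).tolist())
E
```

```text
pics
{'time': 0.0, 'joint_pos': array([-6.84348454e+01,  7.51470010e+00,  8.53316827e+01,  1.20311006e-04,
        8.72616581e+01, -4.89104650e+00]), 'qd': array([ 0.02341832, -0.09545174, -0.02316341, -0.1039628 , -0.12752877,
       -0.0769363 ]), 'joint_efforts': array([-2.65767732e-03, -5.69401753e+01, -5.00562394e+01, -5.55778570e-04,
        1.47887907e-02, -1.91029017e-05]), 'tool_pos': array([ 267.13822908, -536.61541813,  230.22565824]), 'tcp_rot': array([-1.79892363e+02, -9.33141752e-03,  2.64561865e+01]), 'ft_force': array([-0.18996162,  0.33615094,  0.97097911]), 'wrist_torque': array([-0.00173087, -0.0494193 , -0.00996877]), 'finger_gap': 85.2464197495782}
scene [[-0.67, 0.39, -0.64, -282.52], [-0.75, -0.37, 0.56, 669.56], [-0.02, 0.85, 0.53, 741.34], [0.0, 0.0, 0.0, 1.0]]
side [[0.68, -0.56, 0.48, 1076.48], [0.74, 0.52, -0.44, -519.99], [-0.01, 0.65, 0.76, 918.04], [0.0, 0.0, 0.0, 1.0]]
wrist [[0.45, 0.86, 0.23, 325.82], [-0.89, 0.43, 0.11, -507.82], [-0.0, -0.26, 0.97, 372.93], [0.0, 0.0, 0.0, 1.0]]
```

View pics/scene0.png

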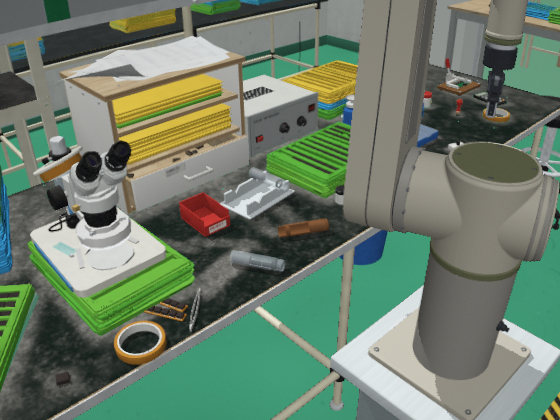

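View pics/side0.png

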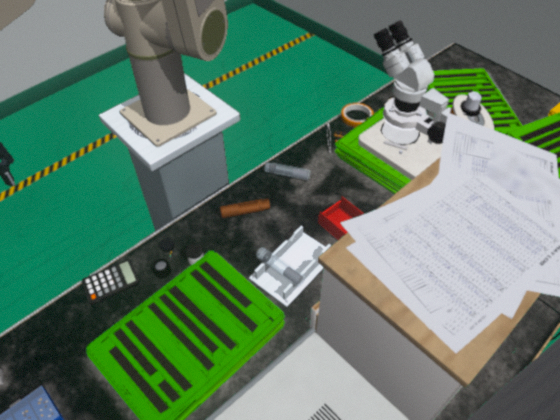

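View pics/wrist0.png

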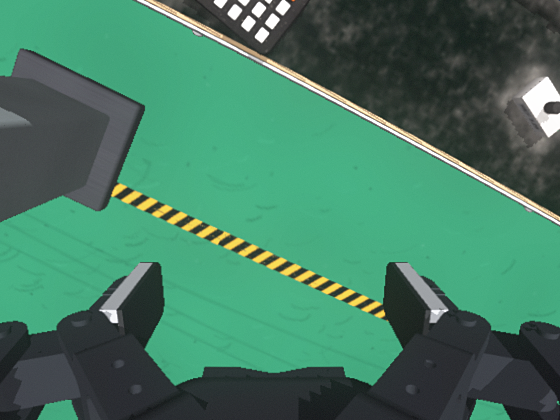

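Run:
```python
from h import *
a=cv2.imread('pics/scene0.png')[150:300,160:350];cv2.imwrite('pics/z1.png',cv2.resize(a,None,fx=4,fy=4,interpolation=2)[:600,:760])
a=cv2.imread('pics/side0.png')[140:310,200:380];cv2.imwrite('pics/z2.png',cv2.resize(a,None,fx=3.5,fy=3.5,interpolation=2)[:600])
S=ld('scene0.png');D=ld('side0.png')
for f in((S,(232,254),(284,266)),(D,(265,167),(310,176))): print(onz(f[0],f[1],15),onz(f[0],f[2],15))
```

```text
[496.01506042 110.7253143   15.        ] [385.35546013  55.15903361  15.        ]
[384.83892787  53.28430926  15.        ] [489.20322961 116.89945986  15.        ]
```

View pics/z1.png

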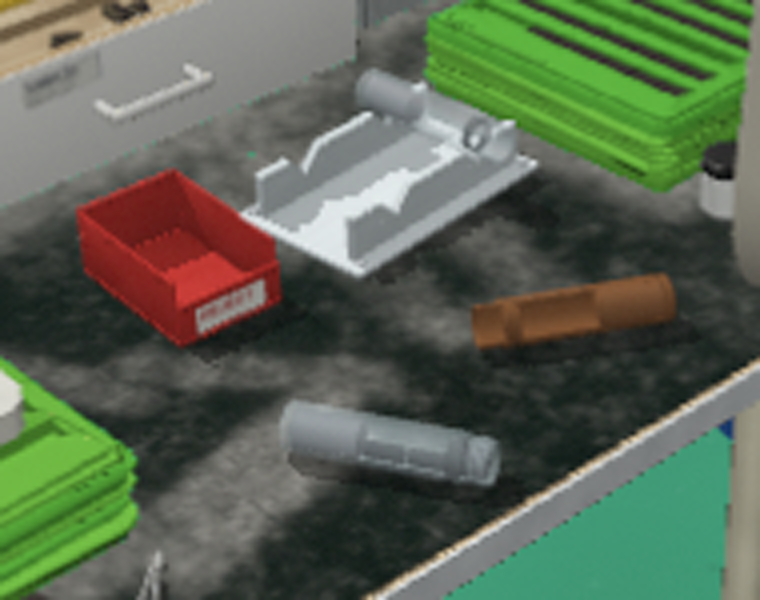

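View pics/z2.png

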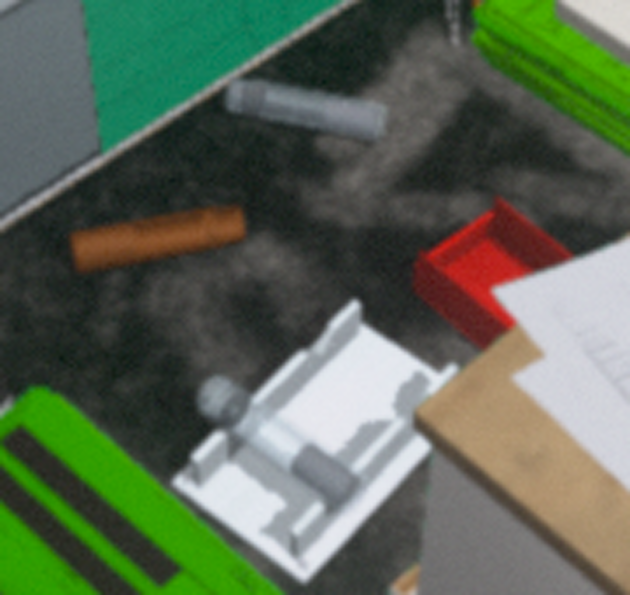

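Run:
```python
from h import *
a=cv2.imread('pics/scene0.png')
cv2.imwrite('pics/z3.png',cv2.resize(a[185:245,170:240],None,fx=10,fy=10,interpolation=2))
cv2.imwrite('pics/z4.png',cv2.resize(a[165:225,215:300],None,fx=9,fy=9,interpolation=2))
a=cv2.imread('pics/side0.png')
cv2.imwrite('pics/z5.png',cv2.resize(a[195:255,310:380],None,fx=10,fy=10,interpolation=2))
cv2.imwrite('pics/z6.png',cv2.resize(a[225:310,245:335],None,fx=7,fy=7,interpolation=2))
```

```text
(no output)
```

View pics/z3.png

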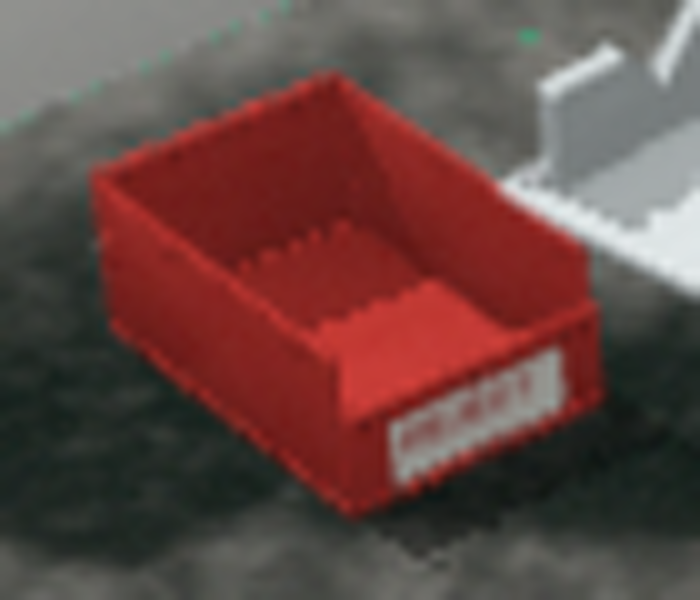

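View pics/z4.png

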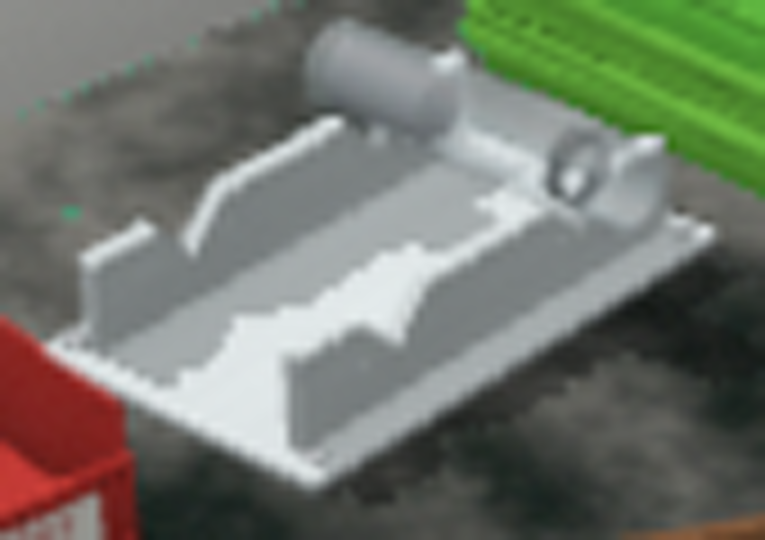

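View pics/z5.png

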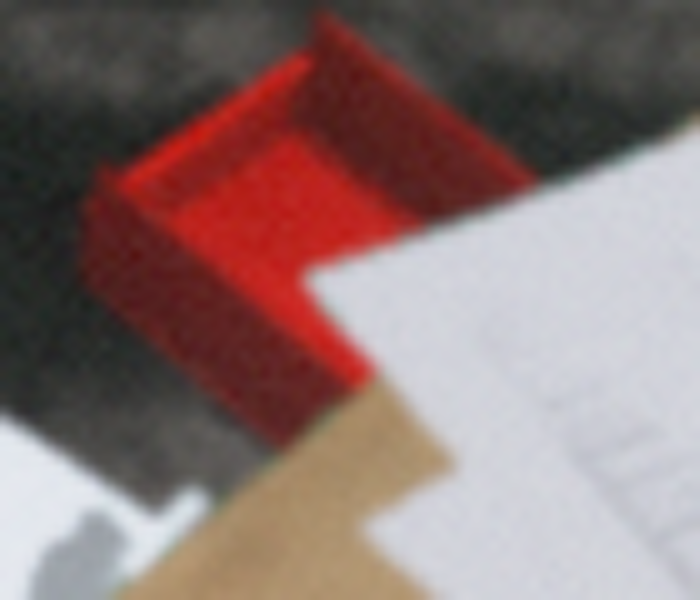

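View pics/z6.png

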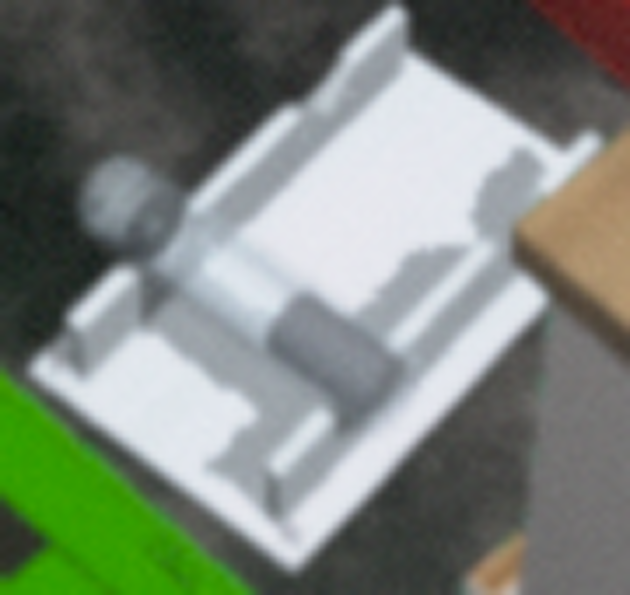

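Run:
```python
from h import *
S=ld('scene0.png');D=ld('side0.png')
np.set_printoptions(precision=1,suppress=True)
z3=lambda u,v:(170+u/10-.5+.05,185+v/10-.5+.05)
for n,p,z in(('bFL',(350,518),0),('bFR',(600,405),0),('tFR',(597,305),27),('tBL45',(95,178),45),('tBR45',(335,75),45),('bBL',(112,325),0)):print(n,onz(S,z3(*p),z))
z5=lambda u,v:(310+u/10-.45,195+v/10-.45)
for n,p,z in(('side bFR',(90,280),0),('sideTFR27',(95,190),27),('tFL45',(318,20),45)):print(n,onz(D,z5(*p),z))
z4=lambda u,v:(215+u/9-.45,165+v/9-.45)
for n,p,z in(('base frontL',(318,488),5),('base backL',(50,347),5),('base frontR',(715,235),5),('Vfront',(403,343),22),('Vback',(192,250),22)):print(n,onz(S,z4(*p),z))
z6=lambda u,v:(245+u/7-.45,225+v/7-.45)
for n,p,z in(('s base FR',(35,365),5),('s base BR',(295,570),5),('s base BL',(548,295),5),('Vfront',(310,110),22)):print(n,onz(D,z6(*p),z))
z1=lambda u,v:(160+u/4-.4,150+v/4-.4);z2=lambda u,v:(200+u/3.5-.4,140+v/3.5-.4)
print('tube mouth c',onz(S,z1(483,463),15),onz(D,z2(235,97),15))
print('tube bot c',onz(S,z1(300,430),15),onz(D,z2(377,120),15))
print(tri(S,z1(390,445),D,z2(306,107)))
```

```text
bFL [611.9 104.3   0. ]
bFR [608.5  30.8   0. ]
tFR [610.8  27.8  27. ]
tBL45 [720.3  99.5  45. ]
tBR45 [719.6  26.6  45. ]
bBL [722.3  99.1   0. ]
side bFR [604.1  32.3   0. ]
sideTFR27 [599.7  36.5  27. ]
tFL45 [609.  102.7  45. ]
base frontL [589.5 -18.9   5. ]
base backL [699.8  -9.7   5. ]
base frontR [ 612.6 -193.     5. ]
Vfront [609.7 -67.9  22. ]
Vback [691.3 -56.8  22. ]
s base FR [ 609.6 -191.5    5. ]
s base BR [ 718.6 -180.8    5. ]
s base BL [701.8 -53.8   5. ]
Vfront [605.2 -67.9  22. ]
tube mouth c [392.4  59.4  15. ] [388.9  55.9  15. ]
tube bot c [483.2 113.5  15. ] [479.  117.2  15. ]
(array([435.6,  87. ,  17.5]), np.float64(2.2728033249023674))
```

```bash
cat >> h.py <<'E'
from scipy.spatial.transform import Rotation as Ro
np.set_printoptions(precision=3,suppress=True)
def rot(rpy): return Ro.from_euler('xyz',rpy,degrees=True)
def delta(p,R,p0=None,R0=None):
    if p0 is None:
        s=sense();p0=s['tool_pos'];R0=rot(s['tcp_rot'])
    d=R0.inv().apply(np.array(p)-p0); w=(R0.inv()*R).as_rotvec()
    print('d tool',d,'|',np.linalg.norm(d),'rotvec',w,'deg',np.degrees(np.linalg.norm(w)))
def tool(yaw,tilt):
    # x_t heading yaw; tilt>0: fingers lean toward -x_t (from down)
    return Ro.from_euler('z',yaw,degrees=True)*Ro.from_euler('x',180,degrees=True)*Ro.from_euler('y',-tilt,degrees=True)
def show():
    s=sense();print('t',s['time'],'p',s['tool_pos'],'rpy',s['tcp_rot'],'F',s['ft_force'],'gap',s['finger_gap'],'q',s['joint_pos'])
E
python3 - <<'E'
from h import *
print(tool(0,20).apply([0,0,1]))
delta([430,87,231],tool(26.5,0))
print(ld('wrist0.png')['intrinsics'])
E
```

```text
[-0.342 -0.    -0.94 ]
d tool [ 423.653 -485.876    0.242] | 644.6373136091237 rotvec [-0.001 -0.    -0.001] deg 0.09357906349828093
[[371.412   0.    273.34 ]
 [  0.    371.412 206.908]
 [  0.      0.      1.   ]]
```

```bash
python3 -m creep '{"translation": [[26,-30,0],[26,-30,0],[26,-30,0],[26,-30,0],[26,-30,0],[26,-30,0],[26,-30,0],[26,-30,0],[26,-30,0],[26,-30,0]],"rotation":[[0,0,0],[0,0,0],[0,0,0],[0,0,0],[0,0,0],[0,0,0],[0,0,0],[0,0,0],[0,0,0],[0,0,0]],"claw":[85,85,85,85,85,85,85,85,85,85]}'
python3 -m creep '{"translation": [[26,-30,0],[26,-30,0],[26,-30,0],[26,-30,0],[26,-30,0],[26,-30,0],[7,-6,0],[0,0,0]],"rotation":[[0,0,0],[0,0,0],[0,0,0],[0,0,0],[0,0,0],[0,0,0],[0,0,0],[0,0,0]],"claw":[85,85,85,85,85,85,85,85]}'
python3 - <<'E'
from h import *
show();s=snap('wrist','wrist1.png')
E
```

```text
time: 1.15
tool_pos: [366.4, -151.2, 231.2]
tcp_rot: [180.0, -0.0, 26.4]
ft_force: [0.5, -0.1, -0.2]
finger_gap: 85.1
time: 1.95
tool_pos: [429.4, 87.5, 230.9]
tcp_rot: [-180.0, 0.0, 26.6]
ft_force: [0.7, -0.2, 0.6]
finger_gap: 85.0
t 1.95 p [429.374  87.493 230.938] rpy [-179.985    0.049   26.627] F [ 0.73  -0.19   0.636] gap 84.98336340748008 q [  4.811 -18.406 109.544  -0.004  88.913  68.184]
```

View pics/wrist1.png

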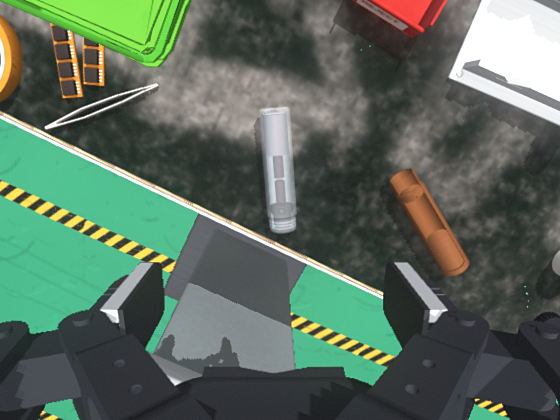

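Run:
```python
from h import *
S=ld('wrist1.png')
a=S['frame'][:,:,::-1]
cv2.imwrite('pics/z7.png',cv2.resize(a[95:245,230:320],None,fx=4,fy=4,interpolation=2))
cv2.imwrite('pics/z8.png',cv2.resize(a[0:90,320:560],None,fx=3.3,fy=3.3,interpolation=2))
```

```text
(no output)
```

View pics/z7.png

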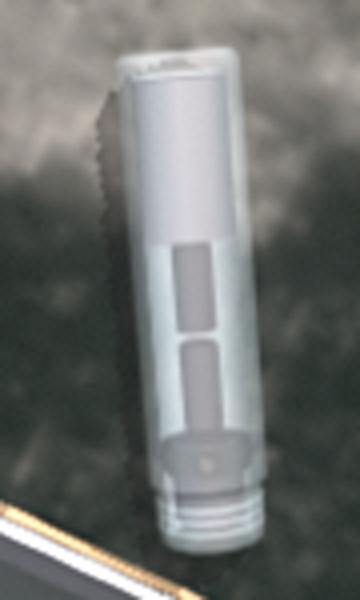

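View pics/z8.png

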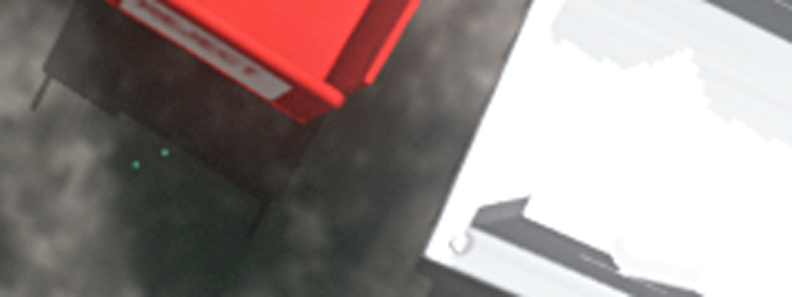

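Run:
```python
from h import *
S=ld('wrist1.png')
z=lambda u,v:(230+u/4-.4,95+v/4-.4)
print(S['extrinsics'][:3,3])
a=onz(S,z(178.5,70),15);b=onz(S,z(208,470),15);print(a,b);d=(a-b)[:2];d/=np.linalg.norm(d);print('yaw',np.degrees(np.arctan2(d[1],d[0])))
m=onz(S,z(212,550),26);e=onz(S,z(178,50),28);print(m,e,np.linalg.norm((m-e)[:2]),(m+e)/2)
mid=((m+e)/2)[:2]
n=np.array([-d[1],d[0]]);off=(a[:2]-mid)@n;mid=mid+off*n;print('mid',mid,off)
D=ld('side0.png');print('check side proj mid',proj(D,[*mid,15]),proj(ld('scene0.png'),[*mid,15]))
z8=lambda u,v:(320+u/3.3-.35,v/3.3-.35)
print('bin FR top',onz(S,z8(300,125),27),onz(S,z8(345,100),27),'FL top',onz(S,z8(108,2),27))
print('rest corner',onz(S,z8(425,255),5))
```

```text
[487.978 116.768 373.468]
[484.47  113.992  15.   ] [400.699  63.514  15.   ]
yaw 31.071755411808
[385.539  54.937  26.   ] [488.475 116.171  28.   ] 119.77250659278708 [437.007  85.554  27.   ]
mid [437.079  85.435] -0.13888781932616168
check side proj mid [[287.411 171.398]] [[257.762 261.141]]
bin FR top [595.781  36.48   27.   ] [606.771  29.018  27.   ] FL top [598.441  96.627  27.   ]
rest corner [589.465 -19.551   5.   ]
```

Run:
```python
from h import *
S=ld('scene0.png')
print('cabinet',onz(S,(160,201),0),onz(S,(250,162),0))
d=np.array([np.cos(np.radians(31)),np.sin(np.radians(31)),0])
T=np.array([437.1,85.4,0])+1.9*d
R=tool(31,15);T[2]=3.5;print(T)
A=T-50*R.apply([0,0,1])
delta(A,R);delta(T,R)
```

```text
cabinet [826.6    96.276   0.   ] [ 830.693 -220.349    0.   ]
[438.729  86.379   3.5  ]
d tool [ 21.61    3.212 179.138] | 180.4649841012188 rotvec [-0.01  -0.261 -0.077] deg 15.578913858895577
d tool [  8.763   4.21  227.449] | 227.65645718845772 rotvec [-0.01  -0.261 -0.077] deg 15.578913858895577
```

```bash
python3 -m creep '{"translation": [[5,1,45],[5,1,45],[5,1,40],[0,0,0]],"rotation":[[-0.003,-0.087,-0.026],[-0.003,-0.087,-0.026],[-0.004,-0.087,-0.026],[0,0,0]],"claw":[85,85,85,85]}'
python3 - <<'E'
from h import *
show();delta([438.7,86.4,3.5],tool(31,15))
E
```

```text
time: 2.4
tool_pos: [428.2, 83.2, 91.4]
tcp_rot: [-179.5, 16.1, 31.0]
ft_force: [-2.3, -0.9, -0.8]
finger_gap: 84.7
t 2.4 p [428.23   83.161  91.418] rpy [-179.536   16.108   31.04 ] F [-2.323 -0.903 -0.761] gap 84.70040917001324 q [  8.912   4.714 104.931  -5.583  85.522  69.116]
d tool [34.615  3.283 81.49 ] | 88.5980453871569 rotvec [-0.008  0.019  0.001] deg 1.1977998964798697
```

```bash
python3 -m creep '{"translation": [[17,2,5],[17,1,10],[0,0,30],[0,0,20],[0,0,0]],"rotation":[[-0.004,0.01,0],[-0.004,0.009,0],[0,0,0],[0,0,0],[0,0,0]],"claw":[85,85,85,85,85]}'
python3 - <<'E'
from h import *
show();delta([438.7,86.4,3.5],tool(31,15))
snap('wrist','wrist2.png')
E
```

```text
time: 2.9
tool_pos: [450.0, 89.8, 29.7]
tcp_rot: [179.6, 13.9, 30.8]
ft_force: [0.7, 0.7, 0.3]
finger_gap: 85.1
t 2.9 p [450.016  89.816  29.656] rpy [179.581  13.857  30.835] F [0.732 0.691 0.268] gap 85.0827266550431 q [  9.222  10.598 105.294  -5.598  76.934  70.215]
d tool [-4.869 -3.073 28.12 ] | 28.703250867179015 rotvec [ 0.007 -0.02  -0.003] deg 1.2143612002811803
```

View pics/wrist2.png

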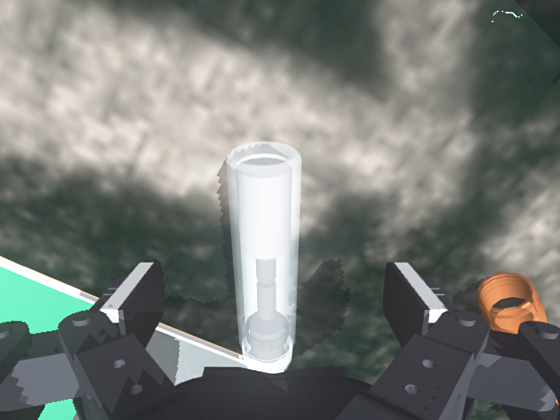

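```bash
python3 -m creep '{"translation": [[-3,-2,14],[-2,-1,14],[0,0,0]],"rotation":[[0.007,-0.02,-0.003],[0,0,0],[0,0,0]],"claw":[85,85,85]}'
python3 - <<'E'
from h import *
show();delta([438.7,86.4,3.5],tool(31,15))
E
```

```text
time: 3.25
tool_pos: [437.7, 87.2, 1.8]
tcp_rot: [-179.9, 15.2, 31.1]
ft_force: [-0.2, -0.2, -0.3]
finger_gap: 85.0
t 3.25 p [437.682  87.178   1.833] rpy [-179.931   15.161   31.136] F [-0.174 -0.206 -0.277] gap 84.9659371802609 q [  9.212  12.815 106.425  -5.736  74.967  70.265]
d tool [ 0.017  1.19  -1.733] | 2.102373981303608 rotvec [-0.001  0.003  0.002] deg 0.21054699500197913
```

```bash
python3 -m creep '{"translation": [[0,1,-2],[0,0,0],[0,0,0],[0,0,0],[0,0,0],[0,0,0],[0,0,0],[0,0,0]],"rotation":[[0,0,0],[0,0,0],[0,0,0],[0,0,0],[0,0,0],[0,0,0],[0,0,0],[0,0,0]],"claw":[70,40,20,20,20,20,20,20]}' 80
python3 - <<'E'
from h import *
show();snap('wrist','wrist3.png')
E
```

```text
time: 4.05
tool_pos: [441.1, 87.3, 5.8]
tcp_rot: [180.0, 15.0, 31.1]
ft_force: [-0.4, -0.3, 5.4]
finger_gap: 26.2
t 4.05 p [441.073  87.256   5.834] rpy [179.979  14.956  31.136] F [-0.44  -0.335  5.351] gap 26.157899610313127 q [  9.169  12.659 106.061  -5.749  75.257  70.176]
```

View pics/wrist3.png

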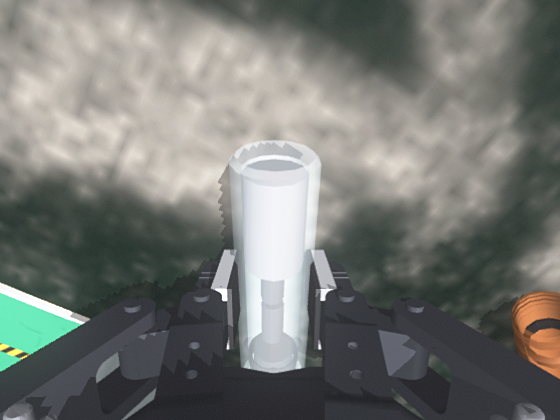

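```bash
python3 -m creep '{"translation": [[0,0,0],[0,0,0]],"rotation":[[0,0,0],[0,0,0]],"claw":[20,20]}'
python3 - <<'E'
from h import *
show();
S=snap('scene','scene3.png');D=snap('side','side3.png')
a=cv2.resize(S['frame'][150:300,180:330,::-1],None,fx=2.6,fy=4,interpolation=2);b=cv2.resize(D['frame'][120:220,230:340,::-1],None,fx=3.6,fy=6,interpolation=2)
cv2.imwrite('pics/z9.png',np.hstack([a[:600,:390],b[:600,:400]]))
E
```

```text
time: 4.3
tool_pos: [441.0, 87.2, 5.8]
tcp_rot: [180.0, 15.0, 31.1]
ft_force: [-0.2, 1.5, 6.4]
finger_gap: 26.2
t 4.3 p [441.048  87.239   5.816] rpy [179.979  14.96   31.136] F [-0.157  1.476  6.403] gap 26.222357995862748 q [  9.168  12.661 106.062  -5.751  75.258  70.177]
```

View pics/z9.png

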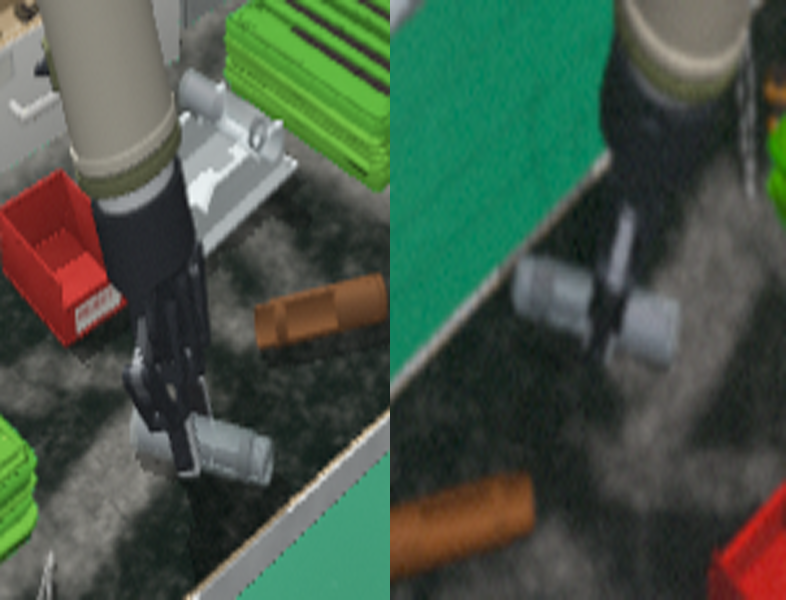

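```bash
python3 - <<'E'
from h import *
s=sense();R=rot(s['tcp_rot'])
print(R.inv().apply([0,0,1]))
d=np.array([np.cos(np.radians(31.07)),np.sin(np.radians(31.07)),0])
print('axis in tool',R.inv().apply(d),'mouth in tool',R.inv().apply(np.array([437.1,85.4,15])-60*d-s['tool_pos']))
E
python3 -m creep '{"translation": [[-3,0,-10],[-8,0,-29],[-8,0,-29],[-8,0,-29],[0,0,0]],"rotation":[[0,0,0],[0,0,0],[0,0,0],[0,0,0],[0,0,0]],"claw":[20,20,20,20,20]}'
python3 - <<'E'
from h import *
show();
S=snap('scene','scene4.png');D=snap('side','side4.png')
a=cv2.resize(S['frame'][120:280,170:340,::-1],None,fx=3.5,fy=3.5,interpolation=2)
cv2.imwrite('pics/z10.png',a)
b=cv2.resize(D['frame'][100:240,220:350,::-1],None,fx=4.2,fy=4.2,interpolation=2)
cv2.imwrite('pics/z11.png',b)
E
```

```text
[-0.258  0.    -0.966]
axis in tool [ 0.966  0.001 -0.258] mouth in tool [-64.521  -0.55    7.719]
time: 4.9
tool_pos: [442.6, 87.0, 110.5]
tcp_rot: [179.8, 14.6, 31.1]
ft_force: [-0.3, 0.5, -2.2]
finger_gap: 26.3
t 4.9 p [442.578  87.006 110.52 ] rpy [179.826  14.62   31.101] F [-0.342  0.477 -2.174] gap 26.258246488495736 q [  9.125   3.954 103.282  -5.594  86.316  69.026]
```

View pics/z10.png

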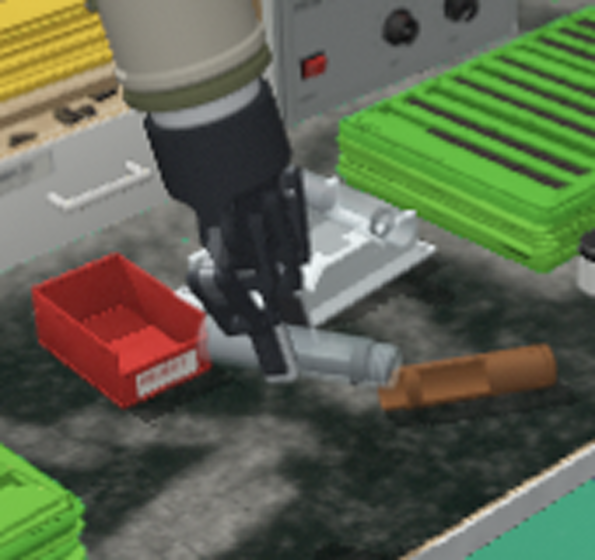

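View pics/z11.png

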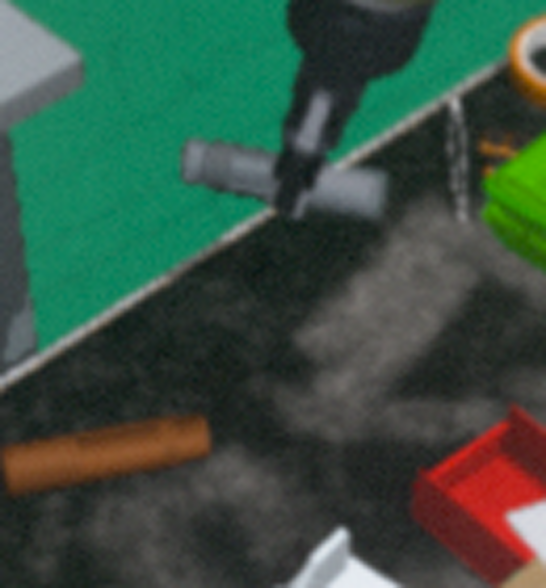

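Run:
```python
from h import *
S=ld('scene4.png');D=ld('side4.png');s=sense();R=rot(s['tcp_rot']);p=s['tool_pos']
M=p+R.apply([-64.5,-.55,7.7]);B=M+120*R.apply([.966,.001,-.258]);print(M,B)
for P in(M,B):
  a=proj(S,P)[0];b=proj(D,P)[0];print('z10',(a-[170,120]+.4)*3.5,'z11',(b-[220,100]+.4)*4.2)
print(tri(S,(170+388/3.5-.4,120+363/3.5-.4),D,(220+193/4.2-.4,100+161/4.2-.4)))
print(onz(D,(220+377/4.2-.4,100+197/4.2-.4),122))
```

```text
[384.829  53.893 115.639] [487.589 115.832 115.724]
z10 [401.41  377.575] z11 [186.207 162.727]
z10 [210.43  347.331] z11 [383.151 200.397]
(array([393.239,  54.408, 122.174]), np.float64(3.470393430163315))
[487.746 110.294 122.   ]
```

```bash
python3 -m creep '{"translation": [[0,0,0],[0,0,-10],[0,0,-10],[0,0,0],[0,0,0],[0,0,0],[0,0,0],[0,0,0],[0,0,0],[0,0,0]],"rotation":[[0,0.13,0],[0,0.13,0],[0,0,-0.143],[0,0,-0.143],[0,0,-0.143],[0,0,-0.143],[0,0,-0.143],[0,0,-0.143],[0,0,-0.143],[0,0,-0.143]],"claw":[20,20,20,20,20,20,20,20,20,20]}'
python3 -m creep '{"translation": [[0,0,0],[0,0,0],[0,0,0],[0,0,0],[0,0,0],[0,0,0],[0,0,0],[0,0,0],[0,0,0],[0,0,0]],"rotation":[[0,0,-0.143],[0,0,-0.143],[0,0,-0.143],[0,0,-0.143],[0,0,-0.143],[0,0,-0.143],[0,0,-0.143],[0,0,-0.143],[0,0,-0.143],[0,0,-0.143]],"claw":[20,20,20,20,20,20,20,20,20,20]}'
python3 - <<'E'
from h import *
show()
snap('wrist','wrist5.png')
R=tool(178,-27)
M=np.array([607+7.4,66,35.2])
ax=R.apply([.966,.001,-.258]);print(ax)
T=M+55*ax-R.apply([-64.5,-.55,7.7]);print(T)
delta(T,R)
E
```

```text
time: 6.0
tool_pos: [439.2, 87.1, 123.6]
tcp_rot: [-179.7, 0.0, 97.0]
ft_force: [0.4, -0.5, -2.3]
finger_gap: 26.1
time: 7.0
tool_pos: [439.2, 87.1, 123.6]
tcp_rot: [-179.9, -0.3, 179.0]
ft_force: [-0.0, -0.4, -2.4]
finger_gap: 26.0
t 7.0 p [439.223  87.134 123.631] rpy [-179.915   -0.324  178.953] F [-0.009 -0.366 -2.405] gap 26.007376173802623 q [  4.698 -11.899 115.591  -0.054  76.638 -84.243]
[-0.743  0.027  0.668]
[519.608  69.916 108.107]
d tool [-80.608 -16.438  15.13 ] | 83.64660296964755 rotvec [-0.008  0.466  0.025] deg 26.719263575406725
```

View pics/wrist5.png

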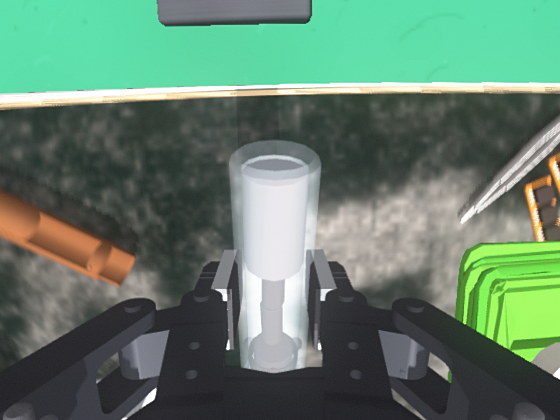

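Run:
```python
from h import *
S=ld('wrist1.png')
z8=lambda u,v:(320+u/3.3-.35,v/3.3-.35)
print('bFR0',onz(S,z8(300,125),0),'tFR27',onz(S,z8(345,100),27))
print('bFL?',onz(S,z8(80,0),0))
# predicted projections for bin at hypothesized pose
from itertools import product
for cx,cy,yaw in((663,66,-2),(661,66,-2)):
  R=Ro.from_euler('z',yaw,degrees=True)
  for P in((-55,-38,0),(-55,38,0),(-55.5,-38,27),(-55,-38,45),(55,38,45),(55,-38,45)):
    W=R.apply(P)+[cx,cy,0]
    a=proj(S,W)[0];b=proj(ld('scene0.png'),W)[0];c=proj(ld('side0.png'),W)[0]
    print(P,'z8',(a-[320,0]+.35)*3.3,'z3',(b-[170,185]+.45)*10,'z5',(c-[310,195]+.45)*10)
```

```text
bFR0 [604.182  30.223   0.   ] tFR27 [606.771  29.018  27.   ]
bFL? [603.897 102.278   0.   ]
(-55, -38, 0) z8 [305.342 117.193] z3 [607.241 406.614] z5 [ 90.717 291.341]
(-55, 38, 0) z8 [ 78.071 -25.16 ] z3 [350.574 525.146] z5 [311.692 133.466]
(-55.5, -38, 27) z8 [340.911 100.232] z3 [601.677 315.832] z5 [ 95.37  220.113]
(-55, -38, 45) z8 [369.712  84.328] z3 [595.889 252.756] z5 [101.001 173.262]
(55, 38, 45) z8 [ 350.928 -515.353] z3 [ 88.903 183.306] z5 [666.628 283.734]
(55, -38, 45) z8 [ 613.457 -331.207] z3 [343.271  78.731] z5 [439.394 458.948]
(-55, -38, 0) z8 [301.768 123.761] z3 [612.257 409.948] z5 [ 84.823 286.589]
(-55, 38, 0) z8 [ 74.621 -18.284] z3 [355.476 528.704] z5 [305.793 128.967]
(-55.5, -38, 27) z8 [337.028 107.326] z3 [606.743 319.114] z5 [ 89.366 215.333]
(-55, -38, 45) z8 [365.591  91.826] z3 [600.985 255.999] z5 [ 94.917 168.461]
(55, 38, 45) z8 [ 346.78  -507.261] z3 [ 93.34  186.392] z5 [660.012 278.771]
(55, -38, 45) z8 [ 609.261 -323.417] z3 [347.839  81.63 ] z5 [432.753 453.685]
```

```bash
python3 -m creep '{"translation": [[-27,-6,5],[-27,-5,5],[-27,-5,5],[0,0,0],[0,0,0],[0,0,0],[0,0,0],[0,0,0]],"rotation":[[0,0,0.025],[0,0,0],[0,0,0],[-0.008,0.117,0],[0,0.117,0],[0,0.117,0],[0,0.115,0],[0,0,0]],"claw":[20,20,20,20,20,20,20,20]}'
python3 - <<'E'
from h import *
show();
S=snap('scene','scene6.png');D=snap('side','side6.png')
cv2.imwrite('pics/z12.png',cv2.resize(S['frame'][140:270,150:290,::-1],None,fx=4.5,fy=4.5,interpolation=2))
cv2.imwrite('pics/z13.png',cv2.resize(D['frame'][110:250,230:390,::-1],None,fx=4.2,fy=4.2,interpolation=2))
s=sense();R=rot(s['tcp_rot']);p=s['tool_pos']
M=p+R.apply([-64.5,-.55,7.7]);B=M+120*R.apply([.966,.001,-.258]);print(M,B)
for P in(M,B):
  a=proj(S,P)[0];b=proj(D,P)[0];print('z12',(a-[150,140]+.4)*4.5,'z13',(b-[230,110]+.4)*4.2)
E
```

```text
time: 7.85
tool_pos: [518.9, 67.5, 104.2]
tcp_rot: [179.7, -27.6, 177.1]
ft_force: [-0.4, -0.1, -2.9]
finger_gap: 26.3
t 7.85 p [518.868  67.504 104.16 ] rpy [179.695 -27.594 177.109] F [-0.379 -0.061 -2.913] gap 26.252029545127915 q [  0.487  28.247  78.203   1.904 101.082 -86.639]
[573.977  64.732  71.729] [484.805  68.989 151.892]
z12 [340.573 322.352] z13 [382.357 334.343]
z12 [437.678 257.261] z13 [280.851 147.306]
```

View pics/z12.png

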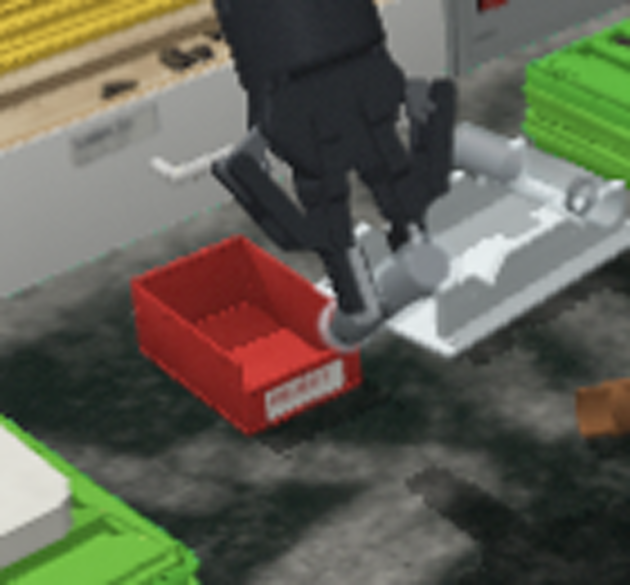

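View pics/z13.png

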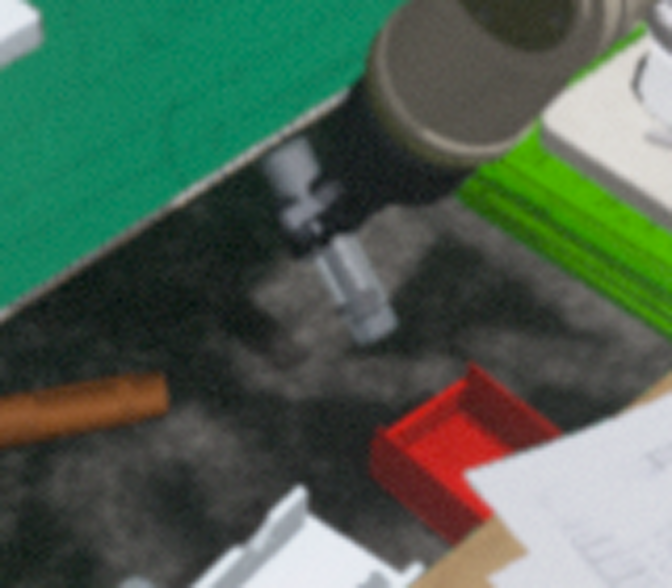

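Run:
```python
from h import *
S=ld('scene6.png');D=ld('side6.png')
print(tri(S,(150+334/4.5-.4,140+325/4.5-.4),D,(230+379/4.2-.4,110+332/4.2-.4)))
print(tri(S,(150+425/4.5-.4,140+264/4.5-.4),D,(230+290/4.2-.4,110+160/4.2-.4)))
print(ld('scene6.png')['extrinsics'][:3,:3]@[0,0,1], D['extrinsics'][:3,2])
```

```text
(array([572.645,  66.926,  71.452]), np.float64(4.951437787702036))
(array([491.552,  70.679, 145.857]), np.float64(1.3696414509105883))
[-0.638  0.557  0.532] [ 0.483 -0.435  0.759]
```

```bash
python3 -m creep '{"translation": [[-6,0,1.5],[-23,0,6],[-27,0,7.2],[11,0,-22],[-7,0,-21],[-11,0,-11],[0,0,0],[0,0,0],[0,0,0],[0,0,0]],"rotation":[[0,0,0],[0,0,0],[0,0,0],[0,0,0],[0,0,0],[0,0,0],[0,0,0],[0,0,0],[0,0,0],[0,0,0]],"claw":[20,20,20,20,20,20,20,20,20,20]}'
cat > look.py <<'E'
from h import *
import sys
k=sys.argv[1];show();S=snap('scene',f'scene{k}.png');D=snap('side',f'side{k}.png')
a=cv2.resize(S['frame'][160:260,150:250,::-1],None,fx=4,fy=6,interpolation=2)
b=cv2.resize(D['frame'][160:260,290:390,::-1],None,fx=4,fy=6,interpolation=2)
cv2.imwrite(f'pics/l{k}.png',np.hstack([a,b]))
E
python3 look.py 7
```

```text
time: 8.95
tool_pos: [594.1, 64.4, 117.1]
tcp_rot: [179.6, -26.8, 177.4]
ft_force: [0.3, -0.4, -1.7]
finger_gap: 26.1
t 8.95 p [594.056  64.364 117.133] rpy [179.564 -26.833 177.357] F [ 0.263 -0.416 -1.709] gap 26.138390618271064 q [  0.211  37.995  63.033   1.791 105.749 -86.966]
```

View pics/l7.png

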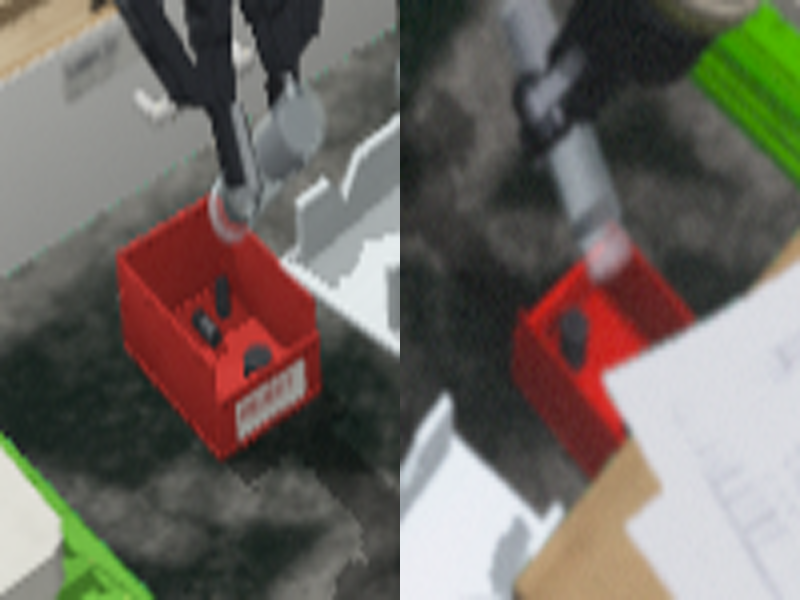

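```bash
python3 -m creep '{"translation": [[16,0,-31],[16,0,-31],[0,0,0],[0,0,0],[0,0,0],[0,0,0],[-32,-20,-6],[-32,-20,-6],[-32,-20,-6],[0,0,0]],"rotation":[[0,0,0],[0,0,0],[0,-0.117,0],[0,-0.117,0],[0,-0.117,0],[0,-0.117,0],[0,0,0],[0,0,0],[0,0,0],[0,0,0]],"claw":[20,20,20,20,20,20,20,20,20,20]}'
python3 - <<'E'
from h import *
show();S=snap('wrist','wrist8.png');snap('scene','scene8.png');snap('side','side8.png')
E
```

```text
time: 10.05
tool_pos: [689.1, -4.2, 204.3]
tcp_rot: [179.7, 0.1, 177.0]
ft_force: [-0.5, 0.4, -1.0]
finger_gap: 26.4
t 10.05 p [689.131  -4.21  204.293] rpy [179.672   0.061 176.996] F [-0.485  0.36  -0.987] gap 26.353087282443916 q [ -4.786  21.874  71.236   0.33   86.839 -91.8  ]
```

View pics/wrist8.png

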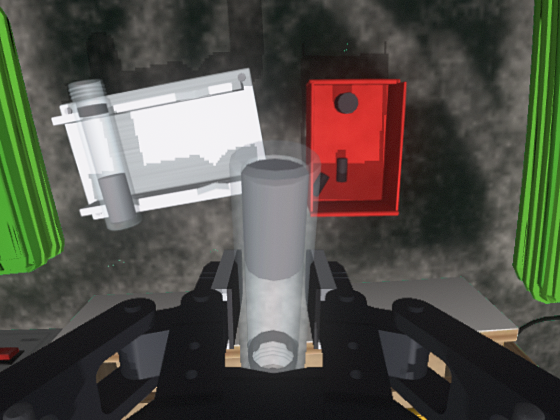

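View pics/scene8.png

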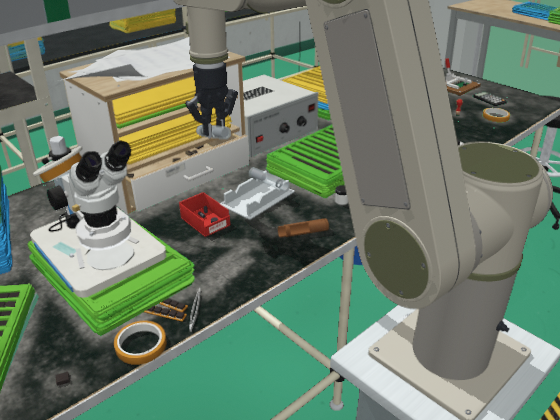

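Run:
```python
from h import *
a=ld('wrist8.png')['frame'][:,:,::-1]
a=np.clip(a.astype(float)**1.0,0,255).astype('uint8')
cv2.imwrite('pics/z14.png',cv2.resize(a[55:240,45:290],None,fx=3.2,fy=3.2,interpolation=2))
```

```text
(no output)
```

View pics/z14.png

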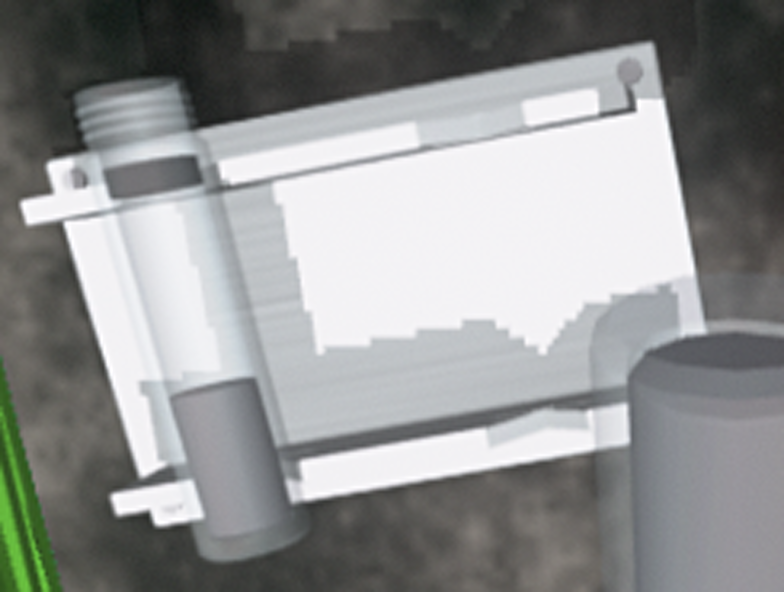

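Run:
```python
from h import *
S=ld('wrist8.png')
z=lambda u,v:onz(S,(45+u/3.2-.35,55+v/3.2-.35),36)
f1,f2,b1,b2=z(418,136),z(523,109),z(488,442),z(590,418)
print(f1,f2,np.linalg.norm(f1-f2),b1,b2,np.linalg.norm(b1-b2))
F=(f1+f2)/2;B=(b1+b2)/2;d=B-F;print(F,B,np.linalg.norm(d),'yaw',np.degrees(np.arctan2(d[1],d[0])),'berth',(F+B)/2)
zz=lambda u,v,h:onz(S,(45+u/3.2-.35,55+v/3.2-.35),h)
print('long plate dir',z(222,172),z(600,100), 'done tube mouth',zz(130,90,56),'bot',zz(252,548,56),'done axis',zz(160,200,43),zz(222,420,43))
```

```text
[611.593 -78.677  36.   ] [606.595 -51.535  36.   ] 27.598566985620383 [691.52  -68.998  36.   ] [686.428 -41.072  36.   ] 28.386266690932008
[609.094 -65.106  36.   ] [688.974 -55.035  36.   ] 80.51253505577137 yaw 7.185914104832732 berth [649.034 -60.071  36.   ]
long plate dir [ 617.33  -130.052   36.   ] [605.504 -32.066  36.   ] done tube mouth [ 597.515 -141.066   56.   ] bot [ 711.837 -128.963   56.   ] done axis [ 623.251 -144.059   43.   ] [ 680.284 -137.084   43.   ]
```

Run:
```python
from h import *
o=[]
for k in('3','5','8'):
  a=ld(f'wrist{k}.png')['frame'][:,:,::-1];o.append(cv2.resize(a[120:270,210:340],None,fx=2,fy=3,interpolation=2))
cv2.imwrite('pics/z15.png',np.hstack(o))
R=tool(187,15)
B=np.array([649,-60.1,43]);T=B-R.apply([-6.5,-.5,-7.8]);print('T',T)
delta(T+[0,0,60],R)
s=sense();print('tcp',s['tool_pos'])
# where held tube bottom should project (wrist8)
S=ld('wrist8.png');p=s['tool_pos'];Rc=rot(s['tcp_rot'])
ax=np.array([.966,.001,-.258]);M=np.array([-64.5,-.55,7.7]);up=np.array([-.258,0,-.966])
for r in(0,15,-15):
  pr=proj(S,p+Rc.apply(M+120*ax+r*up))[0];print(r,pr,(pr-[210,120]+.3)*[2,3])
S3=ld('wrist3.png')
```

```text
T [644.711 -60.123  33.783]
d tool [ 38.661 -62.053 109.72 ] | 131.84711936434712 rotvec [-0.015 -0.262 -0.172] deg 17.978460530719083
tcp [686.537  -0.875 203.892]
0 [281.985 144.843] [144.571  75.43 ]
15 [283.002 163.718] [146.603 132.055]
-15 [281.169 129.723] [142.938  30.069]
```

View pics/z15.png

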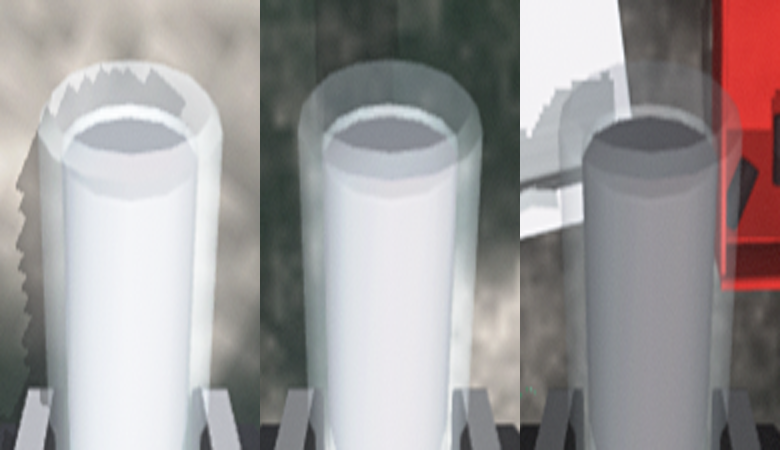

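Run:
```python
from h import *
ax=np.array([.966,.001,-.258]);M=np.array([-64.5,-.55,7.7]);up=np.array([-.258,0,-.966])
for k,p,e in(('3',[441.06,87.25,5.82],[179.979,14.958,31.136]),('5',[439.223,87.134,123.631],[-179.915,-.324,178.953]),('8',[689.131,-4.21,204.293],[179.672,.061,176.996])):
  S=ld(f'wrist{k}.png');R=rot(e);p=np.array(p)
  C=S['extrinsics'];print(k,'cam in tool',R.inv().apply(C[:3,3]-p),R.inv().apply(-C[:3,2]))
  for r in(0,15,-15):print(r,proj(S,p+R.apply(M+120*ax+r*up))[0], end=' ')
  Mb=R.inv().apply(0)
  # candidates: backproject observed centre (275.5,165) at distance s.t. width 91px
  o,v=ray(S,(275.3,165));X=o+v*(371.4*30/91)
  print('bottom in tool',R.inv().apply(X-p),'pred',M+120*ax)
```

```text
3 cam in tool [  65.41     0.038 -142.517] [-0.259  0.001  0.966]
0 [271.521 152.598] 15 [271.324 172.177] -15 [271.679 136.914] Traceback (most recent call last):
  File "<stdin>", line 7, in <module>
  File "scipy/spatial/transform/_rotation.pyx", line 2579, in scipy.spatial.transform._rotation.Rotation.apply
IndexError: tuple index out of range
```

Run:
```python
from h import *
ax=np.array([.966,.001,-.258]);M=np.array([-64.5,-.55,7.7]);up=np.array([-.258,0,-.966])
for k,p,e in(('3',[441.06,87.25,5.82],[179.979,14.958,31.136]),('5',[439.223,87.134,123.631],[-179.915,-.324,178.953]),('8',[689.131,-4.21,204.293],[179.672,.061,176.996])):
  S=ld(f'wrist{k}.png');R=rot(e);p=np.array(p)
  print(k)
  for r in(0,15,-15):print(r,proj(S,p+R.apply(M+120*ax+r*up))[0], end=' ')
  o,v=ray(S,(275.3,164));X=o+v*(371.4*30/91)
  print('bottom in tool',R.inv().apply(X-p),'pred',M+120*ax)
```

```text
3
0 [271.521 152.598] 15 [271.324 172.177] -15 [271.679 136.914] bottom in tool [ 47.353   0.806 -20.592] pred [ 51.42  -0.43 -23.26]
5
0 [272.592 153.498] 15 [272.487 173.261] -15 [272.676 137.656] bottom in tool [ 47.647   0.461 -20.691] pred [ 51.42  -0.43 -23.26]
8
0 [272.496 153.41 ] 15 [272.381 173.158] -15 [272.588 137.579] bottom in tool [ 47.623   0.492 -20.73 ] pred [ 51.42  -0.43 -23.26]
```

```bash
python3 -m creep '{"translation": [[15,-30,0],[20,-30,0],[0,0,0]],"rotation":[[0,-0.131,-0.086],[-0.015,-0.131,-0.086],[0,0,0]],"claw":[20,20,20]}'
python3 -m creep '{"translation": [[0,0,0]],"rotation":[[0,0,0]],"claw":[20]}'
python3 - <<'E'
from h import *
show()
R=tool(187,15)
B=np.array([649,-60.1,43]);T=B-R.apply([-8.3,0,-7]);print('T',T)
delta(T+[0,0,40],R)
delta(T+[0,0,0],R)
E
```

```text
time: 10.5
tool_pos: [640.6, -60.6, 191.6]
tcp_rot: [179.7, 13.4, -173.5]
ft_force: [-0.5, 1.0, -1.8]
finger_gap: 26.1
time: 10.6
tool_pos: [648.8, -59.7, 200.1]
tcp_rot: [179.8, 14.0, -173.6]
ft_force: [1.2, 0.1, 1.2]
finger_gap: 26.3
t 10.6 p [648.785 -59.67  200.137] rpy [ 179.831   13.98  -173.649] F [1.183 0.092 1.175] gap 26.300139182943774 q [ -12.35     3.503   93.899    4.917   69.452 -109.918]
T [642.841 -60.856  34.09 ]
d tool [ 36.311  -0.877 120.852] | 126.19248820260653 rotvec [ 0.    -0.018 -0.011] deg 1.197760574103902
d tool [ 45.974  -0.992 159.667] | 166.1574320589899 rotvec [ 0.    -0.018 -0.011] deg 1.197760574103902
```

```bash
python3 -m creep '{"translation": [[9,0,30],[9,0,30],[9,-1,30],[9,0,28],[0,0,0],[0,0,0],[0,0,0]],"rotation":[[0,-0.018,-0.011],[0,0,0],[0,0,0],[0,0,0],[0,0,0],[0,0,0],[0,0,0]],"claw":[20,20,20,20,20,20,20]}'
python3 - <<'E'
from h import *
show()
R=tool(187,15)
T=np.array([642.8,-60.9,34.1])
delta(T,R)
S=snap('scene','scene9.png');D=snap('side','side9.png')
cv2.imwrite('pics/z16.png',np.hstack([cv2.resize(S['frame'][120:220,200:300,::-1],None,fx=4,fy=6,interpolation=2),cv2.resize(D['frame'][210:310,240:340,::-1],None,fx=4,fy=6,interpolation=2)]))
E
```

```text
time: 11.3
tool_pos: [650.8, -61.5, 82.1]
tcp_rot: [-179.8, 15.5, -172.8]
ft_force: [0.5, -0.0, -0.9]
finger_gap: 26.3
t 11.3 p [650.765 -61.509  82.126] rpy [-179.825   15.463 -172.814] F [ 0.511 -0.04  -0.915] gap 26.33457800325097 q [ -12.717    9.101  101.091    6.135   55.324 -112.731]
d tool [20.347  1.736 44.196] | 48.686121235795554 rotvec [-0.002  0.008  0.003] deg 0.5123648149658244
```

View pics/z16.png

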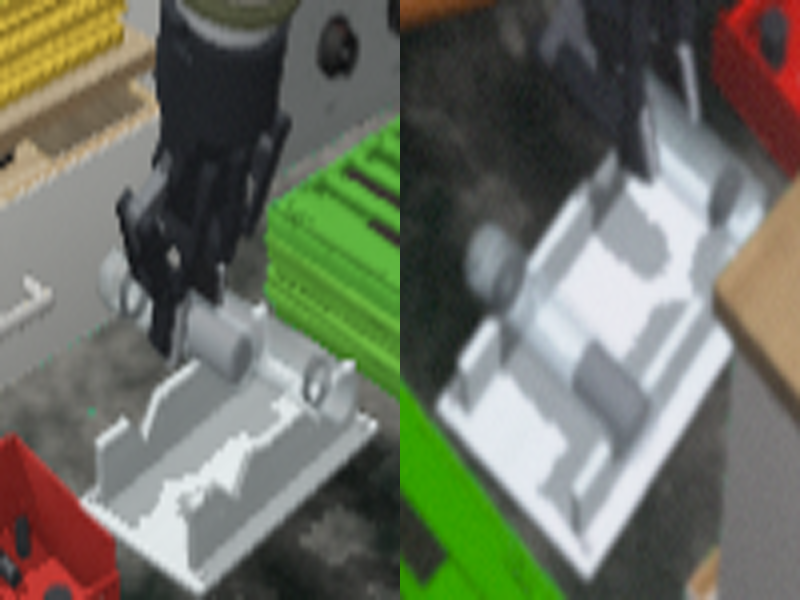

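```bash
python3 -m creep '{"translation": [[8,1,14],[8,0.7,14],[3,0,10],[0,0,0],[0,0,0]],"rotation":[[-0.002,0.008,0.003],[0,0,0],[0,0,0],[0,0,0],[0,0,0]],"claw":[20,20,20,20,20]}'
python3 - <<'E'
from h import *
show()
R=tool(187,15)
T=np.array([642.8,-60.9,34.1])
delta(T,R)
S=snap('scene','scene10.png');D=snap('side','side10.png');snap('wrist','wrist10.png')
cv2.imwrite('pics/z17.png',np.hstack([cv2.resize(S['frame'][150:220,215:285,::-1],None,fx=5.6,fy=8,interpolation=2),cv2.resize(D['frame'][220:300,255:335,::-1],None,fx=5,fy=7,interpolation=2)]))
E
```

```text
time: 11.9
tool_pos: [639.3, -61.0, 36.9]
tcp_rot: [179.9, 14.7, -173.1]
ft_force: [0.7, 0.1, -1.1]
finger_gap: 26.1
t 11.9 p [639.318 -60.999  36.916] rpy [ 179.915   14.728 -173.063] F [ 0.711  0.053 -1.141] gap 26.13549227932799 q [ -12.891   11.622  103.402    6.447   51.292 -113.27 ]
d tool [-2.638 -0.328  3.605] | 4.479182110426087 rotvec [ 0.001 -0.005 -0.001] deg 0.28715126487218945
```

View pics/z17.png

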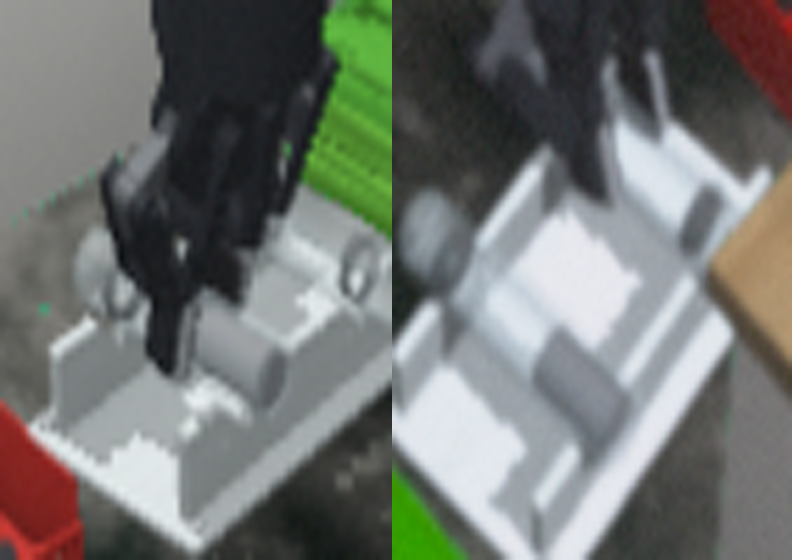

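View pics/wrist10.png

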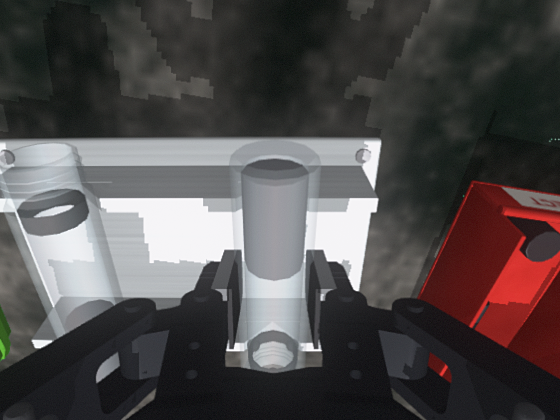

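```bash
python3 -m creep '{"translation": [[-2.6,-0.3,2],[0,0,1],[0,0,0],[0,0,0]],"rotation":[[0,0,0],[0,0,0],[0,0,0],[0,0,0]],"claw":[20,20,20,20]}'
python3 - <<'E'
from h import *
show()
delta([642.8,-60.9,34.1],tool(187,15))
E
```

```text
time: 12.45
tool_pos: [642.7, -60.8, 34.8]
tcp_rot: [179.9, 14.7, -173.0]
ft_force: [0.4, 0.4, -1.3]
finger_gap: 26.2
t 12.45 p [642.658 -60.842  34.76 ] rpy [ 179.926   14.746 -173.047] F [ 0.413  0.369 -1.31 ] gap 26.205246960313602 q [ -12.797   12.257  102.928    6.435   51.103 -113.201]
d tool [ 0.039 -0.076  0.672] | 0.677417820529642 rotvec [ 0.001 -0.004 -0.001] deg 0.2652506416299135
```

No contact yet; lower in 1 mm steps and watch the force.

```bash
python3 -m creep '{"translation": [[0.3,0,1],[0,0,0]],"rotation":[[0,0,0],[0,0,0]],"claw":[20,20]}'; python3 -m creep '{"translation": [[0.3,0,1],[0,0,0]],"rotation":[[0,0,0],[0,0,0]],"claw":[20,20]}';python3 -m creep '{"translation": [[0.3,0,1],[0,0,0]],"rotation":[[0,0,0],[0,0,0]],"claw":[20,20]}'
```

```text
time: 12.65
tool_pos: [643.0, -61.0, 34.2]
tcp_rot: [180.0, 14.8, -173.0]
ft_force: [-0.3, 0.3, 1.3]
finger_gap: 26.1
time: 12.85
tool_pos: [643.2, -61.2, 33.9]
tcp_rot: [180.0, 14.8, -173.0]
ft_force: [-4.5, -0.7, 6.7]
finger_gap: 26.1
time: 13.05
tool_pos: [643.4, -61.2, 33.7]
tcp_rot: [180.0, 14.8, -173.0]
ft_force: [-9.1, 0.6, 14.7]
finger_gap: 26.5
```

```bash
python3 -m creep '{"translation": [[-0.6,0,-2],[0,0,0],[0,0,0],[0,0,0],[0,0,0],[0,0,0],[0,0,0]],"rotation":[[0,0,0],[0,0,0],[0,0,0],[0,0,0],[0,0,0],[0,0,0],[0,0,0]],"claw":[20,20,26,32,40,50,50]}'
python3 - <<'E'
from h import *
show();snap('wrist','wrist11.png')
print(rot(sense()['tcp_rot']).inv().apply([0,0,1]))
E
```

```text
time: 13.75
tool_pos: [642.5, -60.8, 33.5]
tcp_rot: [179.9, 14.7, -173.0]
ft_force: [-0.2, -0.3, -0.6]
finger_gap: 50.1
t 13.75 p [642.494 -60.807  33.541] rpy [ 179.924   14.734 -173.046] F [-0.182 -0.312 -0.575] gap 50.0668136487007 q [ -12.796   12.347  102.968    6.443   50.985 -113.217]
[-0.254  0.001 -0.967]
```

View pics/wrist11.png

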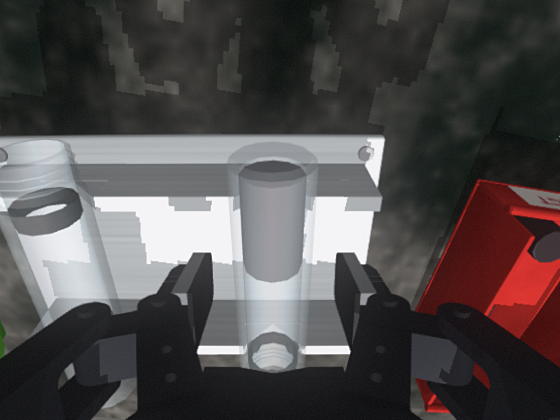

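```bash
python3 -m creep '{"translation": [[0,0,-10],[0,0,-25],[0,0,-35],[0,0,-35],[0,0,-35],[0,0,-20],[0,0,0],[0,0,0],[0,0,0]],"rotation":[[0,0,0],[0,0,0],[0,0,0],[0,0,0],[0,0,0],[0,0,0],[0,0,0],[0,0,0],[0,0,0]],"claw":[50,50,50,50,50,50,50,50,50]}'
python3 - <<'E'
from h import *
show();snap('wrist','wrist12.png');S=snap('scene','scene12.png');D=snap('side','side12.png')
cv2.imwrite('pics/z18.png',np.hstack([cv2.resize(S['frame'][150:250,170:300,::-1],None,fx=3.1,fy=6,interpolation=2),cv2.resize(D['frame'][190:310,230:370,::-1],None,fx=2.8,fy=5,interpolation=2)]))
E
```

```text
time: 14.7
tool_pos: [601.4, -65.8, 186.8]
tcp_rot: [179.9, 14.6, -173.1]
ft_force: [-0.3, 0.6, -0.0]
finger_gap: 50.2
t 14.7 p [601.415 -65.771 186.835] rpy [ 179.881   14.628 -173.06 ] F [-0.33   0.602 -0.018] gap 50.19398503696371 q [ -14.352   -3.695  102.61     5.814   67.562 -112.89 ]
```

View pics/wrist12.png

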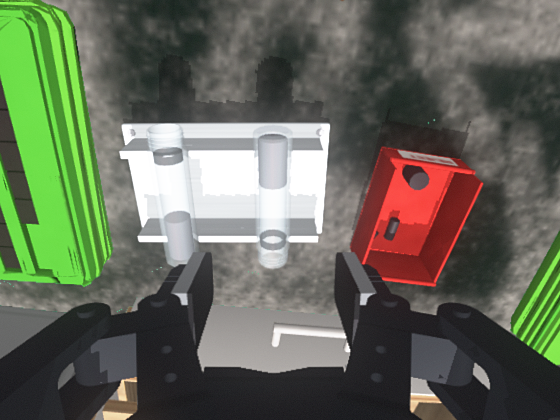

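View pics/z18.png

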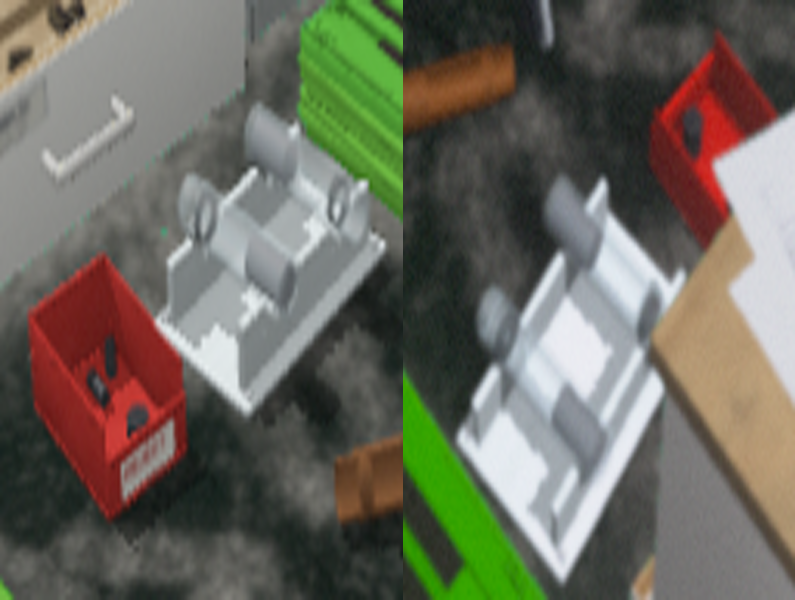

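View pics/side12.png

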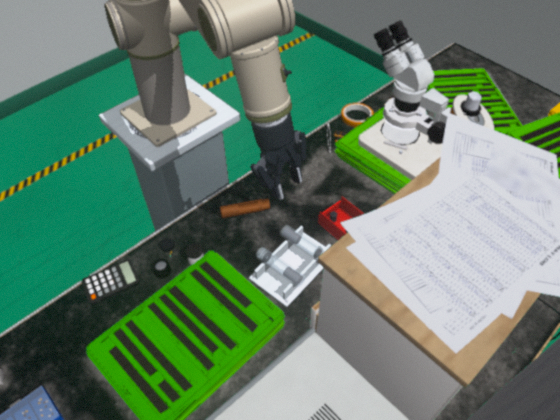

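The wrist view shows the tube lying in the free berth at (272,190), parallel to the other tube at (172,190). The scene view shows three dark cores in the red bin, at about (95,385), (110,355) and (137,418) in the enlarged picture. The gripper is clear of everything.

```bash
python3 -c "
from bench import *
print(hand_in())"
```

```text
the job is handed in; nothing more can be done
None
```

The job was handed in at about 15 s of the 54 s allowed. All three cores are in the bin, and the empty tube is lying in the free berth.

I gripped the loose tube across its body and turned it mouth-forward. I then tipped it about 42° and rapped the rim once on the bin's low edge, at about 0.28 m/s as commanded. That single tap freed all three cores. I raised the mouth over the bin so they dropped inside, lowered the tube into the berth until it touched, and let go.

**Last checks**
- **Cores:** the last scene picture shows all three in the bin. The last wrist picture shows only two; the third is probably hidden by a bin wall.
- **Tube rest:** the tube sits level in both notches, parallel to the finished tube, which I did not touch.
- **Bench items:** the brown tube, the tweezers and the other small things look as they did at the start. I judged this by eye and did not measure it.
- **Forces:** the highest wrist force I read was about 17 N, when the tube met the rest. I took no reading at the moment of the tap.
- **Disagreements:** the finger gap read 26 mm on the 30 mm tube throughout, though the hold was firm. The two fixed cameras differed by 2 to 5 mm on some points, so I measured the rest again with the wrist camera before placing.

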